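# Hold a housing cover home in the gauging fixture

## Robot

A 7-joint arm with a two-finger parallel gripper is mounted at the origin on the work surface. World frame = base frame: x ahead of the robot, y to its left, z up, the work surface at z = 0. Lengths are in m, angles in rad, forces in N, time in s.
With the tool pointing down it reaches from about 0.425 to 1.025 m from the base axis. Payload 9.4 kg.
Tool frame: the origin (TCP) lies on the mounting face of the last link; the fingertips stand 186 mm ahead of it and the grasp point (between the pads) lies 167 mm ahead of it; z points along the fingers, y is the line along which they close (so a half turn about z gives the same grasp; the last joint's range is limited). The gripper opens to 93 mm and grips with 3 to 60 N. Pads are 15 mm wide; open, the fingers measure 128 mm over their backs; the gripper's body (75 mm by 188 mm) begins 65 mm behind the grasp point.
Start: joints at [-1.177, 0.599, -0.003, 1.599, 0.002, 0.943, -0.08], TCP at [0.329, 0.646, 0.405] pointing down, gripper open.
Joint ranges: [-2.57, 2.57], [-0.35, 1.97], [-1.29, 1.29], [0.11, 2.56], [-1.05, 4.19], [0.11, 1.86], [-2.63, 2.63]. Speed limits (rad/s): [2.22, 2.22, 3.01, 3.01, 3.14, 3.14, 3.14].

## Interface

Orientations are given as a unit quaternion [w, x, y, z].
In Python, from cell import env, camera, sign_off gives the robot as it stands. The module is installed in compiled form; this text tells all that it offers.
- The arm moves only by the tool carry_out, never from a script. Its argument "steps" is a list of rows, each a list of 3 entries, a list of its own where there are three numbers: the finger opening in mm, from 0 to 93, then the shift along the tool's x, y, z in mm, then the turn about the tool's z in degrees. In form: [[claw, [x, y, z], twist], ...]. A call has 1 to 12 rows; each row shifts and turns the commanded pose from where the row before left it, along the tool's axes as they then stand; what a row does not reach is not made up. A row lasts 1/10 s, in which the tool goes at most 50 mm and 8.59 degrees, less where a joint would pass 70% of its speed; a pose out of reach is approached as far as the arm can. A call is refused whole if a number of a shift passes 50 or a number of a turn 8.59, either way. A call with a gripper value outside its range is refused whole. The fingers move at their own pace and stop on an object; "squeeze" is the grip in N (left out, the last holds). Time passes only in rows, so rows that do not move let the fingers close. It gives the time, the measured TCP pose, the force, the opening and the grip force at its end, in the units of the state.
- env.sense(): the state, without advancing time (a new reading comes with each control period).
- camera(name): name is "scene" or "top"; returns a dict with "frame" (400x640x3 uint8, red, green, blue), "fx", "fy", "cx", "cy" (pixels), "k1" (the pictures are not rectified: a ray, as slopes to the right and down, at radius r is drawn at 1 + k1 r^2 times it, then the intrinsics apply), "camera_from_world" (4x4, takes a point from world to camera coordinates). Camera axes: x right, y down, z forward; pixel columns grow to the right and rows downward; lengths in m; the calibration is good to about 2 mm. A picture is of the moment at which its call begins. There is no depth.
- sign_off(): hands the job in; it is judged then, once.
The state is a dict: "clock": time; "joint_positions": joint angles; "qd": joint speeds; "joint_efforts": joint torques, N m; "position": TCP position; "orientation": TCP orientation; "wrist_force": force on the tool from outside, world axes, zero at the start; "ft_torque": the same for the moment, N m; "width": finger opening in m; "finger_force": force on a finger pad.
Only numpy, scipy, OpenCV 4.12 (cv2) and the standard library are available. Lean on these libraries where they do the work, as an engineer would, in place of code of your own. Each camera call takes 0.05 s, during which the arm holds its last target. There are 200 camera calls.

## Task

The aluminium housing cover lies loose and askew on the dark base plate of the gauging fixture. Slide it fully home, square against the long fence and with its end touching the stop block, and then clamp it there for the gauge reading with one firm diagonal push of the fingers (about 15 N; the bevelled edge is there for it), so that it bears on the fence and down on the plate at once. Finish while still pushing, do not let go, and leave the other things on the bench where they are.

Things in the scene. Friction and masses are not known exactly. Their poses are not given: they have to be found in the camera images.
- fixture: dark steel base plate fixed to the bench, 220 (x) by 320 (y) by 20 mm thick. Origin on the bench surface under the fixture (plate spans x -115 to +105 mm, y -160 to +160 mm); its top is at z = 20 mm. +x points to the fence, y runs along the fence. Its place and yaw differ each time
- fence: steel bar 25 (x) by 300 (y) by 22 mm high, fixed on the plate along its far edge, axes as the fixture. Origin at the centre of its underside, at x = 87.5 mm, y = 0 of the fixture; the face the cover must touch is at fixture x = +75 mm
- stop: steel stop block 50 (x) by 30 (y) by 26 mm high with one screw on top, fixed on the plate just in front of the fence at one end, left or right (fixture y = +120 or -120 mm, x = 35 mm). Origin at the centre of its underside, axes as the fixture; the face turned to the middle of the plate is the one the cover's end must touch
- button: low round steel button, 26 mm across and only 6 mm high, fixed on the plate at the end opposite the stop (fixture x = 35 mm). Not a stop. Origin at the centre of its underside
- workpiece: the loose aluminium housing cover, 100 (x) by 110 (y) by 32 mm high, 0.4 to 0.8 kg, a round bore on top; too wide to grip. Origin at the centre of its underside; +x points to the side that must touch the fence. The opposite (-x) side, towards the robot, is upright to 14 mm height at x = -50 mm, then bevelled at 45 degrees up to the top at x = -32 mm, 32 mm high
- workpiece_center (a point): centre of the cover, 16 mm above its origin, axes as the cover. When the cover is home this point is at fixture x = +25 mm and 70 mm in y from the stop's origin, towards the middle of the plate, with the cover's axes along the fixture's. The plate, fence and stop are lightly oiled (friction about 0.2), so sliding the cover takes only 1 to 2 N
- bush: loose steel bush, 30 mm across and 14 mm high, on the plate near a robot-side corner. Leave it. Origin at the centre of its underside
- offcut: loose aluminium offcut 50 x 30 x 20 mm, on the bench beside the plate. Leave it. Origin at the centre of its underside
- bolt: loose dark hex bolt standing on its head, 28 mm across, 45 mm high, beyond the fixture. Leave it
- reagent: loose jar with blue cap, 64 mm across, 110 mm high, to the robot's right. Leave it
- screwdriver: loose screwdriver lying to the robot's right. Leave it
- brush: loose brush lying to the robot's left. Leave it
- disc_weight: loose steel disc weight, 90 mm across, 16 mm high, beyond the fixture. Leave it
Not all that is in view belongs to the job. There is more than one size of the workpiece; the one meant has the size given above.

How it is judged:
At the end, for the whole second after the job is handed in: the cover is flat, at rest and square within 2 degrees, within 2.5 mm of the fence face and 3 mm of the stop's face; the fingers press it (over 4 N) so that it bears on the fence with over 3 N and on the plate with over 10 N, its weight included (4 to 8 N) (x of workpiece_center in the frame of fixture between 0.0225 and 0.0275 m and angle between the x axis of workpiece and the x axis of fixture, either way round below 0.035 rad and angle between workpiece's own z axis and vertical below 0.03 rad and (y of workpiece_center in the frame of stop between 0.067 and 0.073 m or y of workpiece_center in the frame of stop between -0.073 and -0.067 m) and contact force between workpiece and fence above 3 N and contact force between workpiece and fixture above 10 N and contact force between the fingers and workpiece above 4 N and linear speed of workpiece below 0.01 m/s); the arm keeps its last pose, push and grip.
It fails at once if a bystander is moved more than 20 mm (distance of any of bush, offcut, bolt, reagent, screwdriver, brush, disc_weight from where it was at the start of the episode above 0.02 m).
It also fails if it takes over 54 s, if anything falls off the work surface, if the arm or the gripper's body presses on something with over 40 N, if the wrist force passes 120 N, or if a joint passes its speed limit or range.

## Working session

There is one attempt and no reset: what is moved stays moved. The work goes in short steps, Python scripts to look and compute and a tool call to move; the robot and the scene stay as the last step left them, time stands still between calls to the robot, and variables do not carry over. Pictures are saved under pics/ and viewed, at most 10 in all, crops included, and the job is handed in when it is done.

Besides the shell and the picture viewer there is one more tool, called after "Emit:" by a JSON object that holds its "op" and its "data", one argument or row to a line. carry_out: Moves the arm, as the interface text tells. Its arguments: {"type":"object","properties":{"steps":{"type":"array"},"squeeze":{"type":"number"}},"required":["steps"]}

```bash
mkdir -p pics; python3 - <<'E'
from cell import env,camera
import cv2,numpy as np,pickle
for n in("top","scene"):
    c=camera(n); pickle.dump(c,open(n+".pkl","wb")); cv2.imwrite(f"pics/{n}0.png",c["frame"][:,:,::-1])
    print(n,c["fx"],c["k1"],np.round(np.linalg.inv(c["camera_from_world"]),3).tolist())
s=env.sense();print(s)
E
```

```text
top 364.71282834449727 0.005975497721079073 [[0.008, -0.986, 0.169, 0.402], [-1.0, -0.007, 0.01, -0.008], [-0.009, -0.169, -0.986, 1.293], [0.0, 0.0, 0.0, 1.0]]
scene 460.7555229714022 -0.04514720168065573 [[0.741, 0.435, -0.511, 1.235], [0.672, -0.482, 0.563, -0.716], [-0.001, -0.761, -0.649, 0.862], [0.0, 0.0, 0.0, 1.0]]
{'clock': 0.1, 'joint_positions': array([-1.17671416,  0.59999221, -0.00256186,  1.60003361,  0.00181315,
        0.94285423, -0.07979698]), 'qd': array([-0.0027267 , -0.00074962, -0.00329578, -0.00103526,  0.00013601,
       -0.00144246,  0.00019542]), 'joint_efforts': array([ 5.50673270e-03, -7.66556811e+01,  1.50216423e+00, -2.52937388e+01,
       -5.23930450e-02,  1.36296015e-02,  2.80673123e-05]), 'position': array([0.32875325, 0.64598508, 0.40398992]), 'orientation': array([-8.99732695e-05,  2.33182176e-01,  9.72432856e-01, -6.36295258e-04]), 'wrist_force': array([ 0.23894449, -0.58425809, -0.2662544 ]), 'ft_torque': array([-0.00588326, -0.03831044,  0.01059259]), 'finger_force': 0.0, 'width': 0.09300994866320608}
```

View pics/top0.png

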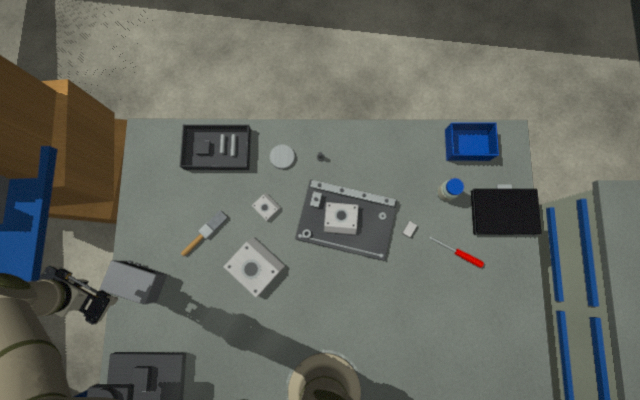

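View pics/scene0.png

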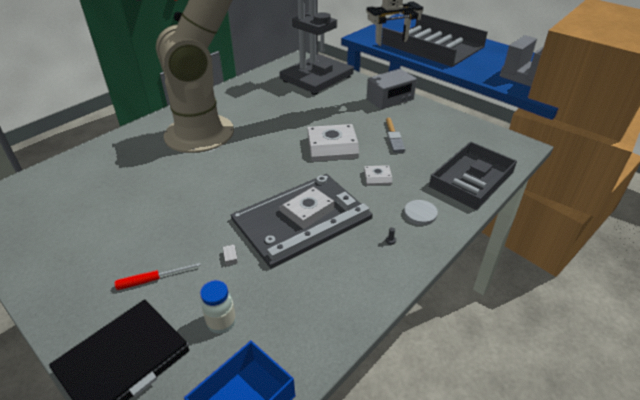

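The top view shows the cover near (341,217) on the plate. The fence runs from (312,184) to (395,200), the stop is on the left at (316,200), the button at (382,215) and the bush at (306,233). I'll enlarge this area.

```bash
python3 - <<'E'
import cv2,pickle
c=pickle.load(open("top.pkl","rb"))
f=c["frame"][172:264,288:404,::-1]
cv2.imwrite("pics/crop0.png",cv2.resize(f,None,fx=6,fy=6,interpolation=cv2.INTER_CUBIC))
c=pickle.load(open("scene.pkl","rb"))
f=c["frame"][170:270,225:380,::-1]
cv2.imwrite("pics/crop1.png",cv2.resize(f,None,fx=5,fy=5,interpolation=cv2.INTER_CUBIC))
E
```

```text
(no output)
```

View pics/crop0.png

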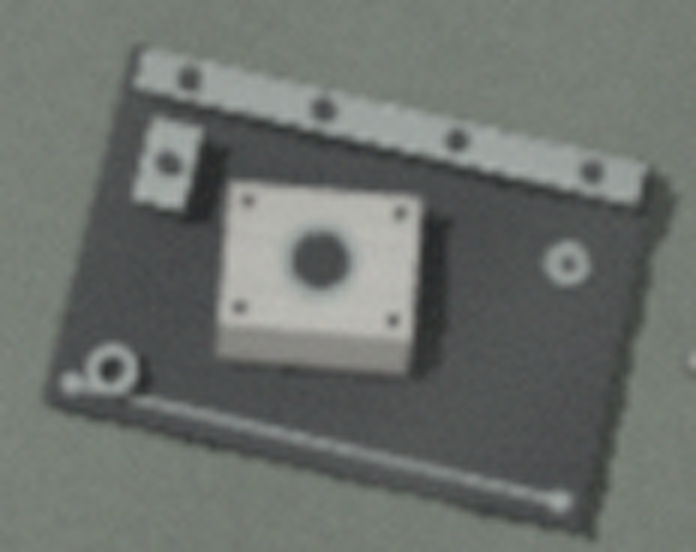

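View pics/crop1.png

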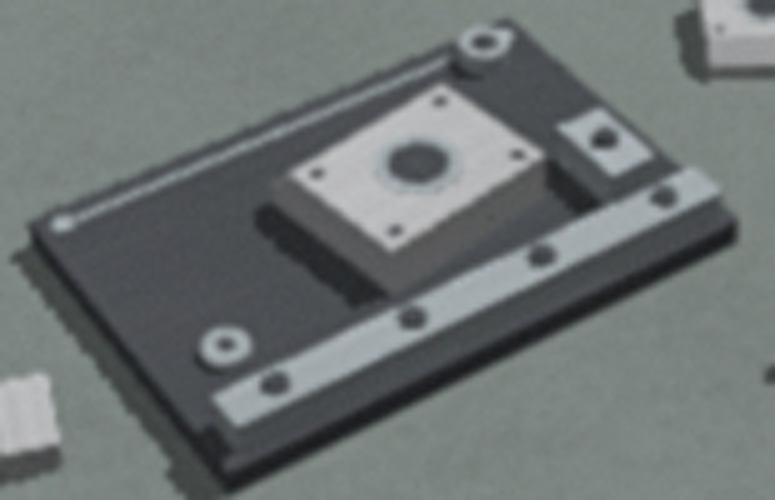

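The crops show the fence screws from (190,79) to (592,172), the stop screw at (169,163), and the cover's top corners at about (230,180), (425,196), (412,341) and (218,325). The bevel faces the robot. Next I turn these into positions.

```bash
cat > h.py <<'E'
import numpy as np,cv2
def ray(c,uv,z):
    K=np.array([[c["fx"],0,c["cx"]],[0,c["fy"],c["cy"]],[0,0,1]])
    p=cv2.undistortPoints(np.float64(uv).reshape(-1,1,2),K,np.array([c["k1"],0,0,0.]))[:,0]
    T=np.linalg.inv(c["camera_from_world"]); d=np.c_[p,np.ones(len(p))]@T[:3,:3].T
    return T[:3,3]+d*((z-T[2,3])/d[:,2])[:,None]
def crop(xy,k,o): return (np.float64(xy)+.5)/k-.5+np.float64(o)
def blobs(c,thr,x0,y0,x1,y1,k=6):
    g=cv2.cvtColor(c["frame"][y0:y1,x0:x1],cv2.COLOR_RGB2GRAY)
    g=cv2.resize(g,None,fx=k,fy=k,interpolation=cv2.INTER_CUBIC)
    cs=cv2.findContours((g>thr).astype(np.uint8),cv2.RETR_EXTERNAL,cv2.CHAIN_APPROX_NONE)[0]
    return [crop(q[:,0],k,(x0,y0)) for q in cs if cv2.contourArea(q)>600]
def rect(c,q,z):
    P=ray(c,q,z)[:,:2]; (cx,cy),(w,h),a=cv2.minAreaRect((P*1000).astype(np.float32)); return np.round([cx,cy,w,h,a],1)
E
python3 - <<'E'
import pickle; from h import *
t=pickle.load(open("top.pkl","rb")); s=pickle.load(open("scene.pkl","rb"))
a=ray(t,crop([(190,79),(323,110),(457,140),(592,172)],6,(288,172)),.042)
b=ray(s,crop([(666,197),(542,256),(413,318),(275,383)],5,(225,170)),.042)
for n,P in(("top",a),("scene",b)):
    v=P[0]-P[3]; print(n,np.round(P[:,:2]*1e3,1).tolist(),P.mean(0)[:2],np.degrees(np.arctan2(v[1],v[0]))-90)
print("stop",ray(t,crop([(169,163)],6,(288,172)),.046)[:,:2],ray(s,crop([(604,139)],5,(225,170)),.046)[:,:2])
print("bush",ray(t,crop([(112,369)],6,(288,172)),.034)[:,:2],"bore",ray(t,crop([(321,261)],6,(288,172)),.052)[:,:2],ray(s,crop([(418,163)],5,(225,170)),.052)[:,:2])
print("corners",np.round(ray(t,crop([(228,180),(426,196),(412,342),(218,326)],6,(288,172)),.052)[:,:2]*1e3,1).tolist())
print("cornersS",np.round(ray(s,crop([(542,156),(393,250),(283,182),(441,84)],5,(225,170)),.052)[:,:2]*1e3,1).tolist())
for thr in(120,150,165,180,195):
    for q in blobs(t,thr,288,172,404,264): print(thr,rect(t,q,.052))
E
```

```text
top [[685.0, 19.0], [667.0, -58.8], [649.7, -136.8], [631.3, -214.8]] [ 0.65824244 -0.09783626] -12.952004447303466
scene [[688.5, 21.8], [669.7, -56.9], [651.5, -134.5], [632.5, -212.2]] [ 0.6605274  -0.09545867] -13.465904186915282
stop [[0.63418457 0.03062229]] [[0.63623872 0.03240454]]
bush [[0.51546349 0.06242354]] bore [[ 0.5766042  -0.05724878]] [[ 0.57952668 -0.05503322]]
corners [[623.3, -3.7], [614.8, -117.6], [530.5, -109.0], [538.8, 1.4]]
cornersS [[625.0, -6.2], [616.9, -112.8], [537.0, -114.2], [542.8, 2.1]]
120 [ 422.9 -114.2  151.3   32.4   77.8]
120 [469.2 -76.  248.2  11.   76.4]
120 [5.141e+02 6.900e+01 2.790e+01 4.140e+01 4.000e-01]
120 [ 466.6 -246.5   58.6  130.8   70.6]
120 [ 576.1 -197.7   23.9   24.3   27. ]
120 [ 577.  -261.9   17.7   67.7   88.3]
120 [568.9 -55.6 112.  101.2  85.6]
120 [633.   31.8  30.8  50.8  77.5]
120 [ 6.714e+02 -1.124e+02  1.189e+02  3.263e+02  3.000e-01]
120 [ 7.20e+02 -6.00e-01  2.04e+01  1.75e+01  3.00e-01]
120 [571.5  64.2 318.9 124.7   1.4]
150 [575.9 -56.4 108.5  83.2  85.4]
150 [ 624.8 -229.4   18.1   19.7   73.2]
150 [ 638.8 -172.6   70.3   22.7   76.2]
150 [632.6  31.8  26.6  45.6  77.6]
150 [656.6 -97.6  69.7  22.6  76. ]
150 [674.6 -20.2  68.7  21.9  76.6]
150 [687.2  36.6  20.   18.7  76. ]
165 [576.2 -56.6 106.   79.4  85.5]
180 [ 5.749e+02 -1.890e+01  2.140e+01  2.520e+01  4.000e-01]
180 [569.4 -63.   88.1  61.3  85.4]
```

Fixture origin is about (0.574, -0.0765) with yaw about -13.2°. The cover is at about (0.569, -0.056) with yaw about -4.5°, and the stop is at the fixture's +y end. The plan has three pushes:
1. Push the -y end with two spread fingers to the stop.
2. Push +x to the fence.
3. Push on the bevel to clamp.

First I turn the tool so its y lies along fixture x.

Emit:
{"op": "carry_out", "data": {
  "steps": [
    [50,[0,0,0],8.5],
    [50,[0,0,0],8.5],
    [50,[0,0,0],8.5],
    [50,[0,0,0],8.5],
    [50,[0,0,0],8.5],
    [50,[0,0,0],8.5],
    [50,[0,0,0],8.5],
    [50,[0,0,0],8.5],
    [50,[0,0,0],8.2],
    [50,[0,0,0],0]
  ]
}}

```text
clock: 1.1
position: [0.3284, 0.6463, 0.4041]
orientation: [0.0, 0.784, 0.621, -0.0]
wrist_force: [0.0, 0.8, 0.4]
width: 0.0501
finger_force: 0.0
```

Emit:
{"op": "carry_out", "data": {
  "steps": [
    [50,[-42,23,0],0],
    [50,[-42,23,0],0],
    [50,[-42,23,0],0],
    [50,[-42,23,0],0],
    [50,[-42,23,0],0],
    [50,[-42,23,0],0],
    [50,[-42,23,0],0],
    [50,[-42,23,0],0],
    [50,[-42,23,0],0],
    [50,[-42,23,0],0],
    [50,[-42,23,0],0],
    [50,[-42,23,0],0]
  ]
}}

```text
clock: 2.3
position: [0.4829, 0.0906, 0.4049]
orientation: [0.0, 0.782, 0.623, 0.0]
wrist_force: [0.7, 0.6, -0.1]
width: 0.0503
finger_force: 0.0
```

Emit:
{"op": "carry_out", "data": {
  "steps": [
    [50,[-42,23,0],0],
    [50,[-42,23,0],0],
    [50,[-42,23,0],0],
    [50,[-42,23,0],0],
    [50,[-42,23,0],0],
    [50,[0,0,0],0],
    [50,[0,0,0],0]
  ]
}}

```text
clock: 3.0
position: [0.5466, -0.1393, 0.4045]
orientation: [-0.0, 0.783, 0.622, -0.0]
wrist_force: [-0.7, 0.0, 0.4]
width: 0.0499
finger_force: 0.0
```

```bash
cat >> h.py <<'E'
th=np.radians(-13.2);O=np.array([.5742,-.0765]);U=np.array([np.cos(th),np.sin(th)]);V=np.array([-U[1],U[0]])
def st():
    from cell import env
    s=env.sense();w,x,y,z=s["orientation"];p=s["position"];d=p[:2]-O;f=s["wrist_force"]
    print("t",round(s["clock"],2),"fix xy mm",np.round([d@U*1e3,d@V*1e3],1),"tipz",round(p[2]*1e3-186,1),"toolx ang",round(np.degrees(np.arctan2(2*(x*y+w*z),1-2*(y*y+z*z))),2),"zaxis",round(1-2*(x*x+y*y),4),"F u v z",np.round([f[:2]@U,f[:2]@V,f[2]],1),"w",round(s["width"],3))
E
python3 -c "import h;h.st()"
```

```text
t 3.0 fix xy mm [-12.5 -67.4] tipz 218.5 toolx ang 76.86 zaxis -1.0 F u v z [-0.7 -0.1  0.4] w 0.05
```

Emit:
{"op": "carry_out", "data": {
  "steps": [
    [50,[-5,2,45],0],
    [50,[0,0,45],0],
    [50,[0,0,45],0],
    [50,[0,0,35],0],
    [50,[0,0,20],0],
    [50,[0,0,0],0]
  ]
}}

```text
clock: 3.6
position: [0.5469, -0.1413, 0.2123]
orientation: [-0.002, 0.782, 0.623, -0.001]
wrist_force: [-0.2, 0.3, 0.7]
width: 0.0499
finger_force: 0.0
```

```bash
python3 - <<'E'
import h,cv2;h.st()
from cell import camera
c=camera("top");cv2.imwrite("pics/a.png",cv2.resize(c["frame"][172:264,288:404,::-1],None,fx=6,fy=6,interpolation=2))
E
```

```text
t 3.6 fix xy mm [-11.8 -69.3] tipz 26.3 toolx ang 77.09 zaxis -1.0 F u v z [-0.3  0.2  0.7] w 0.05
```

View pics/a.png

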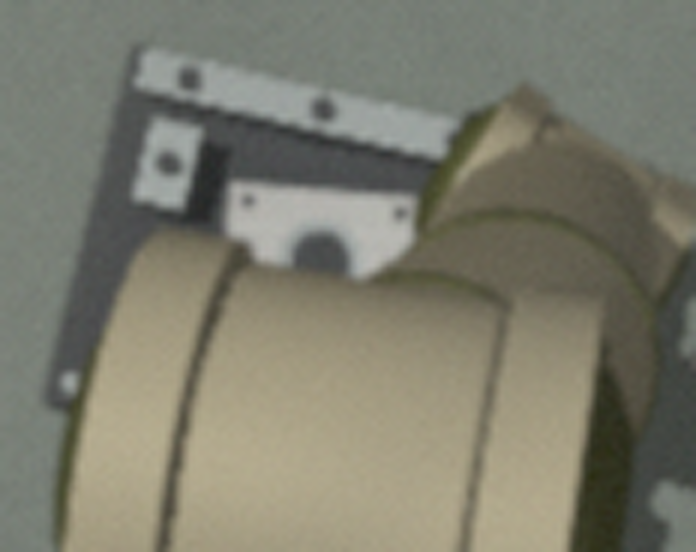

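The arm hides part of the cover, but its far corners at (230,180) and (415,195) haven't moved. I push towards the stop.

Emit:
{"op": "carry_out", "data": {
  "steps": [
    [50,[5,0,0],0],
    [50,[5,0,0],0],
    [50,[5,0,0],0],
    [50,[4,0,0],0],
    [50,[4,0,0],0],
    [50,[4,0,0],0],
    [50,[4,0,0],0],
    [50,[4,0,0],0],
    [50,[4,0,0],0],
    [50,[4,0,0],0],
    [50,[4,0,0],0]
  ]
}}

```text
clock: 4.75
position: [0.5584, -0.0975, 0.2147]
orientation: [0.0, 0.784, 0.621, -0.0]
wrist_force: [-1.1, -1.5, -0.5]
width: 0.0499
finger_force: 0.8
```

```bash
python3 -c "import h;h.st()"
```

```text
t 4.75 fix xy mm [-10.6 -24. ] tipz 28.7 toolx ang 76.82 zaxis -1.0 F u v z [-0.8 -1.7 -0.5] w 0.05
```

Emit:
{"op": "carry_out", "data": {
  "steps": [
    [50,[2,0,0],0],
    [50,[2,0,0],0],
    [50,[2,0,0],0],
    [50,[0,0,0],0]
  ]
}}

```text
clock: 5.15
position: [0.5599, -0.0915, 0.2147]
orientation: [-0.0, 0.783, 0.621, 0.0]
wrist_force: [-1.1, -0.3, 0.0]
width: 0.05
finger_force: 0.0
```

Emit:
{"op": "carry_out", "data": {
  "steps": [
    [50,[2,0,0],0],
    [50,[1,0,0],0]
  ]
}}

```text
clock: 5.35
position: [0.5605, -0.089, 0.2148]
orientation: [0.0, 0.784, 0.621, 0.0]
wrist_force: [-1.6, -1.6, 0.3]
width: 0.0496
finger_force: 0.8
```

```bash
python3 -c "import h;h.st()"
```

```text
t 5.35 fix xy mm [-10.5 -15.3] tipz 28.8 toolx ang 76.82 zaxis -1.0 F u v z [-1.2 -1.9  0.3] w 0.05
```

Emit:
{"op": "carry_out", "data": {
  "steps": [
    [50,[1,0,0],0],
    [50,[1,0,0],0]
  ]
}}

```text
clock: 5.55
position: [0.5609, -0.0871, 0.2148]
orientation: [0.0, 0.784, 0.621, 0.0]
wrist_force: [-0.3, -1.1, 0.4]
width: 0.0498
finger_force: 0.8
```

Emit:
{"op": "carry_out", "data": {
  "steps": [
    [50,[1,0,0],0],
    [50,[1,0,0],0]
  ]
}}

```text
clock: 5.75
position: [0.561, -0.0862, 0.2147]
orientation: [0.0, 0.784, 0.621, -0.001]
wrist_force: [-2.8, -8.4, -0.5]
width: 0.0496
finger_force: 4.3
```

```bash
python3 -c "import h;h.st()"
```

```text
t 5.75 fix xy mm [-10.7 -12.4] tipz 28.7 toolx ang 76.75 zaxis -1.0 F u v z [-0.8 -8.8 -0.5] w 0.05
```

Contact with the stop came where expected, at fixture y = -12.4 with 8 N. Next I back off, turn, and go to the robot side.

Emit:
{"op": "carry_out", "data": {
  "steps": [
    [60,[-15,0,0],0],
    [60,[-15,0,-10],0],
    [60,[0,0,-38],-8.5],
    [60,[0,0,0],-8.5],
    [60,[0,0,0],-8.5],
    [60,[0,0,0],-8.5],
    [60,[0,0,0],-8.5],
    [60,[0,0,0],-8.5],
    [60,[0,0,0],-8.5],
    [60,[0,0,0],-8.5],
    [60,[0,0,0],-8.5],
    [60,[0,0,0],-8.5]
  ]
}}

```text
clock: 6.95
position: [0.5542, -0.1157, 0.2636]
orientation: [0.0, 0.155, 0.988, -0.0]
wrist_force: [0.5, 0.2, -0.9]
width: 0.0603
finger_force: 0.0
```

Emit:
{"op": "carry_out", "data": {
  "steps": [
    [60,[0,0,0],-5],
    [60,[23,30,0],0],
    [60,[23,30,0],0],
    [60,[23,28,0],0],
    [60,[0,0,0],0],
    [60,[0,0,0],0]
  ]
}}

```text
clock: 7.55
position: [0.5074, -0.0132, 0.2635]
orientation: [0.0, 0.114, 0.993, -0.0]
wrist_force: [0.4, -0.5, 0.1]
width: 0.0598
finger_force: 0.0
```

```bash
python3 - <<'E'
import h,cv2;h.st()
from cell import camera
c=camera("scene");cv2.imwrite("pics/b.png",cv2.resize(c["frame"][150:270,225:380,::-1],None,fx=5,fy=5,interpolation=2))
E
```

```text
t 7.55 fix xy mm [-79.5  46.3] tipz 77.5 toolx ang 166.88 zaxis -1.0 F u v z [ 0.5 -0.3  0.1] w 0.06
```

View pics/b.png

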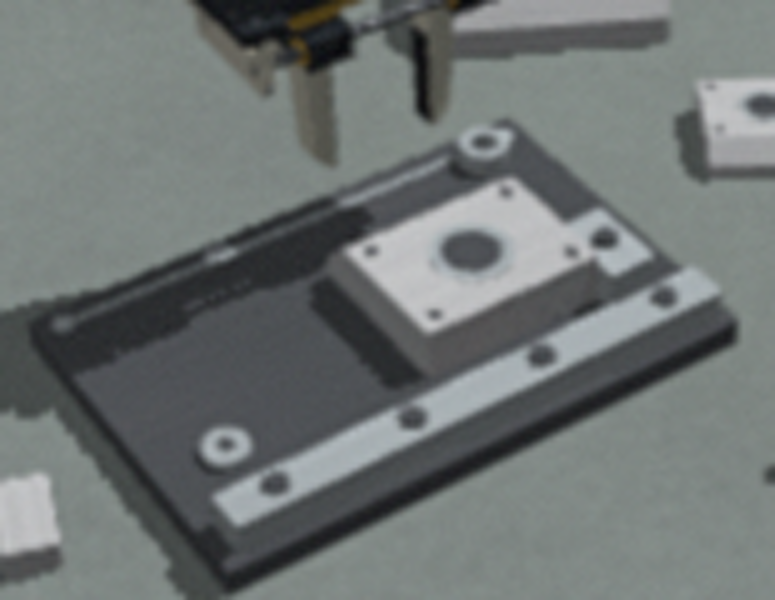

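The cover now sits square against the stop, with its end corner at (600,260). A gap to the fence remains, and the bush at (485,145) hasn't moved. I lower the fingers and push +x (tool -x).

Emit:
{"op": "carry_out", "data": {
  "steps": [
    [60,[0,0,25],0],
    [60,[0,0,20],0],
    [60,[0,0,4],0],
    [60,[-4,0,0],0],
    [60,[-4,0,0],0],
    [60,[-4,0,0],0],
    [60,[-4,0,0],0],
    [60,[-4,0,0],0],
    [60,[-4,0,0],0],
    [60,[-4,0,0],0],
    [60,[-4,0,0],0]
  ]
}}

```text
clock: 8.7
position: [0.5386, -0.0203, 0.2138]
orientation: [-0.0, 0.115, 0.993, -0.0]
wrist_force: [-2.7, 0.9, 1.6]
width: 0.0599
finger_force: 1.2
```

Emit:
{"op": "carry_out", "data": {
  "steps": [
    [60,[-3,0,0],0],
    [60,[-3,0,0],0],
    [60,[-2,0,0],0],
    [60,[-2,0,0],0]
  ]
}}

```text
clock: 9.1
position: [0.5483, -0.0225, 0.2137]
orientation: [-0.0, 0.115, 0.993, -0.0]
wrist_force: [-2.9, 0.8, 1.9]
width: 0.06
finger_force: 1.2
```

```bash
python3 -c "import h;h.st()"
```

```text
t 9.1 fix xy mm [-37.5  46.7] tipz 27.7 toolx ang 166.83 zaxis -1.0 F u v z [-3.   0.1  1.9] w 0.06
```

Emit:
{"op": "carry_out", "data": {
  "steps": [
    [60,[-2,0,0],0],
    [60,[-1,0,0],0]
  ]
}}

```text
clock: 9.3
position: [0.5514, -0.0233, 0.2137]
orientation: [0.0, 0.115, 0.993, -0.0]
wrist_force: [-1.9, 0.6, 1.8]
width: 0.0599
finger_force: 1.1
```

Emit:
{"op": "carry_out", "data": {
  "steps": [
    [60,[-1,0,0],0],
    [60,[-1,0,0],0]
  ]
}}

```text
clock: 9.5
position: [0.5521, -0.0234, 0.2136]
orientation: [-0.001, 0.115, 0.993, -0.0]
wrist_force: [-8.5, 1.9, 5.4]
width: 0.06
finger_force: 4.2
```

```bash
python3 -c "import h;h.st()"
```

```text
t 9.5 fix xy mm [-33.6  46.7] tipz 27.6 toolx ang 166.85 zaxis -1.0 F u v z [-8.7 -0.1  5.4] w 0.06
```

The cover reached the fence with 8.7 N. Now I lift to the bevel and approach diagonally.

Emit:
{"op": "carry_out", "data": {
  "steps": [
    [60,[5,0,0],0],
    [60,[0,0,-12],0],
    [60,[0,0,-10.5],0],
    [60,[-6,0,0],0],
    [60,[-2,0,2],0],
    [60,[-2,0,2],0],
    [60,[-1,0,1],0],
    [60,[0,0,0],0]
  ]
}}

```text
clock: 10.3
position: [0.559, -0.025, 0.2307]
orientation: [-0.0, 0.115, 0.993, -0.0]
wrist_force: [0.7, 0.0, 0.1]
width: 0.0601
finger_force: 0.0
```

```bash
python3 - <<'E'
import h,cv2;h.st()
from cell import camera
c=camera("scene");cv2.imwrite("pics/c.png",cv2.resize(c["frame"][150:270,225:380,::-1],None,fx=5,fy=5,interpolation=2))
E
```

```text
t 10.3 fix xy mm [-26.6  46.6] tipz 44.7 toolx ang 166.82 zaxis -1.0 F u v z [0.7 0.2 0.1] w 0.06
```

View pics/c.png

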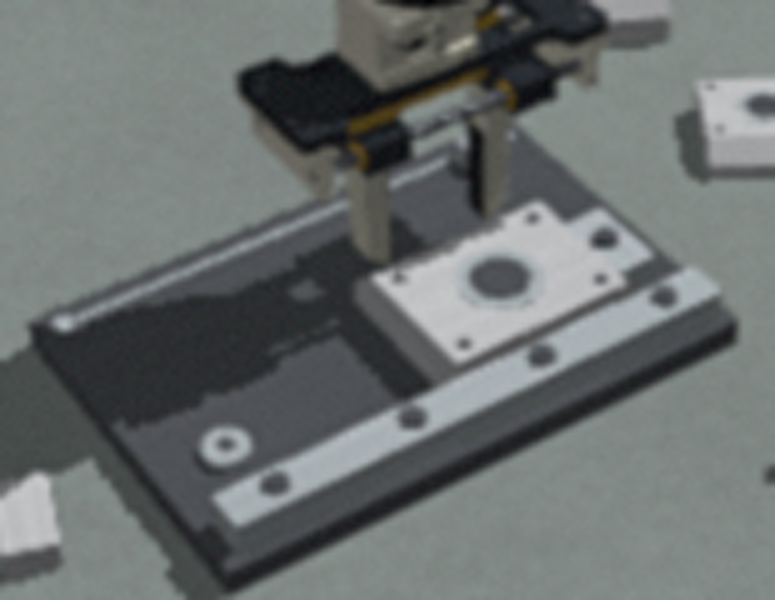

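The cover sits flush along the fence, with its front edge from (445,375) to (625,290). Its end is on the stop at (600,235) and the fingers are over the bevel. I close in diagonally.

Emit:
{"op": "carry_out", "data": {
  "steps": [
    [60,[-1,0,1],0],
    [60,[-0.5,0,0.5],0],
    [60,[0,0,0],0]
  ]
}}

```text
clock: 10.65
position: [0.5605, -0.0253, 0.2296]
orientation: [-0.0, 0.115, 0.993, -0.0]
wrist_force: [-0.9, 0.5, 0.4]
width: 0.0598
finger_force: 0.0
```

Emit:
{"op": "carry_out", "data": {
  "steps": [
    [60,[-0.5,0,0.5],0],
    [60,[-0.5,0,0.5],0],
    [60,[0,0,0],0]
  ]
}}

```text
clock: 10.95
position: [0.561, -0.0254, 0.229]
orientation: [-0.0, 0.115, 0.993, -0.0]
wrist_force: [-3.1, 0.2, 6.3]
width: 0.0598
finger_force: 3.2
```

```bash
python3 -c "import h;h.st()"
```

```text
t 10.95 fix xy mm [-24.5  46.7] tipz 43.0 toolx ang 166.84 zaxis -1.0 F u v z [-3.1 -0.5  6.3] w 0.06
```

Emit:
{"op": "carry_out", "data": {
  "steps": [
    [60,[-0.5,0,0.3],0],
    [60,[-0.5,0,0.2],0],
    [60,[0,0,0],0],
    [60,[0,0,0],0]
  ]
}}

```text
clock: 11.35
position: [0.5614, -0.0255, 0.2288]
orientation: [-0.001, 0.114, 0.993, -0.0]
wrist_force: [-6.1, 1.4, 12.3]
width: 0.0597
finger_force: 6.2
```

```bash
python3 -c "import h;h.st()"
```

```text
t 11.35 fix xy mm [-24.1  46.8] tipz 42.8 toolx ang 166.85 zaxis -1.0 F u v z [-6.2 -0.  12.3] w 0.06
```

The push leans too much downward, so I add horizontal push and ease z slightly.

Emit:
{"op": "carry_out", "data": {
  "steps": [
    [60,[-0.5,0,-0.2],0],
    [60,[-0.4,0,-0.2],0],
    [60,[0,0,0],0],
    [60,[0,0,0],0]
  ]
}}

```text
clock: 11.75
position: [0.5617, -0.0255, 0.2289]
orientation: [-0.002, 0.114, 0.993, -0.0]
wrist_force: [-7.0, 2.4, 10.0]
width: 0.06
finger_force: 6.0
```

```bash
python3 -c "import h;h.st()"
```

```text
t 11.75 fix xy mm [-23.8  46.8] tipz 42.9 toolx ang 166.86 zaxis -1.0 F u v z [-7.3  0.7 10. ] w 0.06
```

Emit:
{"op": "carry_out", "data": {
  "steps": [
    [60,[-0.5,0,0],0],
    [60,[-0.5,0,0],0],
    [60,[0,0,0],0],
    [60,[0,0,0],0]
  ]
}}

```text
clock: 12.15
position: [0.5621, -0.0256, 0.2288]
orientation: [-0.003, 0.114, 0.993, -0.0]
wrist_force: [-8.8, 2.3, 11.7]
width: 0.0603
finger_force: 7.5
```

```bash
python3 - <<'E'
import h,cv2;h.st()
from cell import camera
c=camera("scene");cv2.imwrite("pics/d.png",cv2.resize(c["frame"][150:270,225:380,::-1],None,fx=5,fy=5,interpolation=2))
h.st()
E
```

```text
t 12.15 fix xy mm [-23.4  46.8] tipz 42.8 toolx ang 166.87 zaxis -1.0 F u v z [-9.1  0.2 11.7] w 0.06
t 12.2 fix xy mm [-23.4  46.8] tipz 42.8 toolx ang 166.87 zaxis -1.0 F u v z [-8.6  0.5 11.5] w 0.06
```

View pics/d.png

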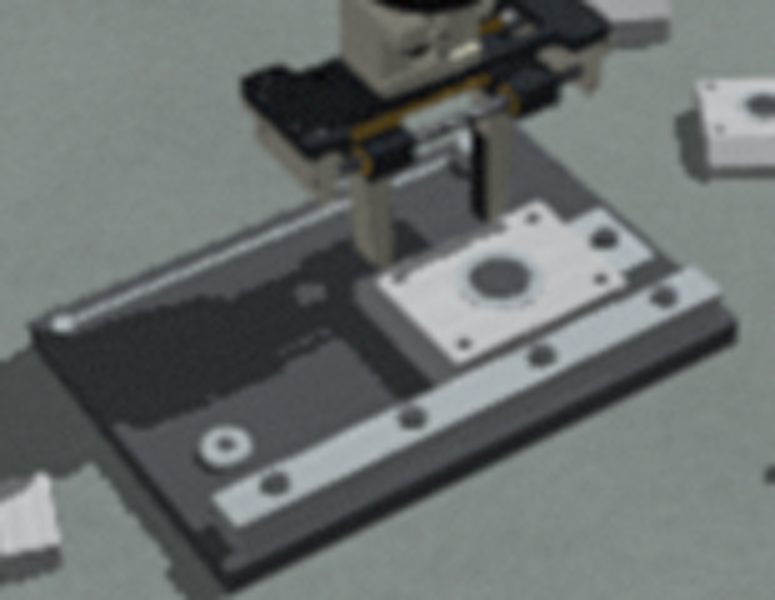

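The cover is still home, with its bore at (498,278) and the stop screw at (604,239). I add a little more push and check the seat numerically from those two points.

Emit:
{"op": "carry_out", "data": {
  "steps": [
    [60,[-0.5,0,0],0],
    [60,[-0.3,0,0],0],
    [60,[0,0,0],0],
    [60,[0,0,0],0]
  ]
}}

```text
clock: 12.6
position: [0.5625, -0.0256, 0.2288]
orientation: [-0.003, 0.114, 0.993, -0.0]
wrist_force: [-10.8, 3.9, 13.0]
width: 0.06
finger_force: 8.7
```

```bash
python3 - <<'E'
import pickle; from h import *
st(); s=pickle.load(open("scene.pkl","rb"))
b=ray(s,crop([(498,278)],5,(225,150)),.052)[0,:2];q=ray(s,crop([(604,239)],5,(225,150)),.046)[0,:2]
F=ray(s,crop([(666,297),(542,356),(413,418),(275,483)],5,(225,150)),.042)[:,:2].mean(0)
print((b-q)@V*1e3,"bore-fence x",(b-F)@U*1e3)
c=ray(s,crop([(625,288),(445,372)],5,(225,150)),.052)[:,:2]; d=c[0]-c[1]
print("edge yaw",np.degrees(np.arctan2(d[1],d[0]))-90,"edge y rel stop",(c-q)@V*1e3)
E
```

```text
t 12.6 fix xy mm [-23.   46.8] tipz 42.8 toolx ang 166.88 zaxis -1.0 F u v z [-11.4   1.3  13. ] w 0.06
-69.76159615718848 bore-fence x -53.74408112150842
edge yaw -13.611929577932884 edge y rel stop [ -19.09229565 -132.9248574 ]
```

The seat checks out: 69.8 mm from the stop, x about 24.8 mm, push about 17 N. I hand it in.

```bash
python3 -c "
from cell import sign_off
print(sign_off())"
```

```text
the job is handed in; nothing more can be done
None
```

The cover is home against the fence and stop, held on the bevel by a diagonal push of about 17 N (about 11 N toward the fence, 13 N down), and the job was handed in at about 12.6 s; the verdict was not shown.

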